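Shut and lock the hip-roof tackle box

ROBOT

A 6-joint arm with a two-finger parallel gripper is mounted at the origin on a cart in front of the work surface, level with it; the furniture and walls round the work are solid. World frame = base frame: x ahead of the robot, y to its left, z up, the work surface at z = 0. Lengths are in mm, angles in degrees, forces in N, time in s.
With the tool pointing down it reaches from about 275 to 825 mm from the base axis. Payload 5.2 kg.
Tool frame: the origin (TCP) lies at the very end of the fingers, on their centre line; the grasp point (between the pads) lies 19 mm behind it (r.grip_point_offset is the distance from the TCP to the grasp point, in mm); z points along the fingers, y is the line along which they close (so a half turn about z gives the same grasp; the last joint's range is limited). The gripper opens to 93 mm and grips with 3 to 60 N. Pads are 15 mm wide; open, the fingers measure 128 mm over their backs; the gripper's body (75 mm by 188 mm) begins 65 mm behind the grasp point.
Start: joints at [57.651, 14.817, 87.949, -0, 77.235, -11.62], TCP at [194.656, 514.407, 218.653] pointing down, gripper open.
Joint ranges: [-179.93, 179.93], [-52.35, 119.4], [10.71, 147.94], [-69.91, 249.91], [12.55, 155.21], [-178.61, 178.61]. Speed limits (degrees/s): [147.25, 147.25, 180, 180, 180, 180].

INTERFACE

Orientations are given as [roll, pitch, yaw] about the fixed x, y, z axes, in that order (R = Rz(yaw) Ry(pitch) Rx(roll)).
In Python, from plant import r gives the robot as it stands.
- The arm moves only by the tool drive_effector, called after ">>>" as a command line: name --argument value ..., lists and objects as JSON in quotes. Schema: {"type":"object","properties":{"deltas":{"type":"array","items":{"type":"object","properties":{"pos":{"type":"array","items":{"type":"number"},"minItems":3,"maxItems":3},"r":{"type":"array","items":{"type":"number"},"minItems":3,"maxItems":3}},"additionalProperties":false},"minItems":1,"maxItems":8},"jaw":{"type":"number"},"grip_force":{"type":"number"},"only":{"type":"string"},"quiet":{"type":"boolean"},"lines":{"type":"string"}},"required":["deltas"],"additionalProperties":false}. deltas is a list of rows, 1 to 8 of them, each an object with the fields pos (a list: dx, dy, dz in a scale on which 1.0 is 100 cm), r (a list: a rotation vector rx, ry, rz in shares of 4 rad (1.0 is 4 rad)); a field left out counts as zero; each row is the pose to reach, as a shift and turn from the pose commanded when the call began, along the tool's axes at that moment; what a row does not reach only later rows make up. A row lasts 1/10 s, in which the tool goes at most 50 mm and 8.59 degrees, less where a joint would pass 70% of its speed; a pose out of reach is approached as far as the arm can. jaw is the finger opening in mm, set as the call begins (left out keeps the last). The fingers move at their own pace and stop on an object; grip_force is the grip in N (left out, the last holds). Time passes only in rows, so rows that do not move let the fingers close. The tool returns the time, the measured TCP pose, the force, the opening and the grip force at its end. only (a regular expression) keeps the lines of the reply that match it, lines (a string "A,B") keeps lines A to B, and quiet returns only ok. No shift or turn number may pass 1 either way. Input that does not fit is refused with a message, and nothing moves.
- r.sense(): the state, without advancing time (a new reading comes with each control period).
- r.capture(name): name is "side" or "top"; returns the picture (400x640x3 uint8, red, green, blue); there is no depth.
- r.camera_params(name): a dict with "fov_y" (degrees; the focal length in pixels is half the picture's height over the tangent of half this angle, whatever the lens; pixels are square), "cx", "cy" (the principal point, pixels), "T" (4x4, takes a point from camera to world coordinates). Camera axes: x right, y down, z forward; pixel columns grow to the right and rows downward; lengths in mm; the calibration is good to about 2 mm. A picture is of the moment at which its call begins. camera_params takes no time and is no camera call.
- r.close_job(): hands the job in; it is judged then, once.
The state is a dict: "time_s": time; "joint_positions": joint angles; "qd": joint speeds; "tau": joint torques, N m; "eef_pos": TCP position; "eef_rot": TCP orientation; "contact_force": force on the tool from outside, world axes, zero at the start; "wrist_torque": the same for the moment, N m; "gripper_width": finger opening in mm; "finger_force": force on a finger pad.
Only numpy, scipy, OpenCV 4.12 (cv2) and the standard library are available. Lean on these libraries where they do the work, as an engineer would, in place of code of your own. Each camera call takes 0.05 s, during which the arm holds its last target. There are 200 camera calls.

TASK

Shut and lock the blue hip-roof tackle box for the road: push its ajar front lid fully shut, swing the slotted steel hasp over the brass turn knob until it lies flat on the lid, then turn the knob clockwise until it clicks past its detent and stays crosswise over the hasp. Leave the reel, the red tin and the line spool that lie beside the box where they are.

Things in the scene. Friction and masses are not known exactly. Their poses are not given: they have to be found in the camera images.
- hip_box: blue sheet-steel hip-roof tackle box, fixed, 241 mm deep (x), 240 wide (y). Origin: centre of its underside; x from its front (lid side) to its back, y left, z up. Front faces the robot's right. Roof: front and rear panels slope up at 30 deg from the eaves (x = -120, +120, z = 85 mm) to a flat ridge 37 wide at z = 144. Rear panel stays shut; the front one is the lid. End handles stand out 18 mm
- front_lid (a joint): lid opening, rad: 0 shut (sloping 30 deg), growing as its upper edge swings up, toward the box's front; starts 0.22 to 0.5, limit 0.7. Hinge along the box's y at the front eave, (-120, y, 85) mm in the box frame; the lid runs 114 mm up from it, 244 mm wide. Friction holds it where left; 1 to 4 N at the upper edge shut it
- lid_edge (a point): on the lid's outer face, mid width, 106 mm up the lid from its hinge (8 mm below its upper edge). To either side of the hasp, from 25 to 120 mm off the middle, the lid is bare sheet
- hasp (a joint): swing of the steel hasp, rad: 0 = flat over the lid, 3 mm clear of the sheet; growing as its tip swings up and back (2.09 = upright); starts 1.65 to 2.25, limit 2.4. Friction holds it where left; about 1 N at the tip swings it. It cannot lie flat while the lid is open or the knob is out of line with its slot
- hasp_hinge (a point): middle of the hasp's hinge axis, which lies along the box's y at the front edge of the ridge; box frame (-21, 0, 148) mm
- hasp_tip (a point): on the hasp's solid end plate, mid width, 101 mm from its hinge axis, on the face that is outward when shut (when upright: toward the box's back). Hasp: 48 mm wide, 4 thick, 117 long with an 8 mm rolled lip at the end; its 22 mm wide slot runs from 30 to 89 mm from the axis
- turn_knob (a joint): turn of the brass knob, rad, clockwise seen from outside along its axis: starts 0 to 0.07 (wing in line with the slope and the hasp's slot); a sprung roller resists, up to about 0.4 N m, crests at 0.7 (let go before, the knob springs back), then throws it on to its second seat at 1.25 to 1.45 (wing crosswise; stop at 1.45)
- knob_grip (a point): on the knob's axis, mid wing, 21 mm out from the lid. The axis is square to the lid, 61 mm up it from the hinge; lid shut: it leans 30 deg from vertical toward the box's front and this point is at (-78, 0, 134) mm in the box frame. Wing: 46 mm long, 14 thick, from 9.5 to 33 mm out from the lid
- red_reel: spinning reel with red spool, 137x146x104 mm, loose on the table to the left of the box; origin at the centre of its underside. Must stay
- red_tin: round red-brown tin, 51 mm across, 19 mm high, loose on the table to the right of the box near the robot; origin at the centre of its underside. Must stay
- blue_spool: blue spool of line, 64 mm across, 23 mm high, lying loose to the right of the box; origin at the centre of its underside. Must stay

How it is judged (in metres and radians):
On the way, in this order (a step that is already met when the one before it is completed fails the run):
1. the front lid is shut and the hasp lies flat on it with the knob standing through its slot (value of joint front_lid below 0.04 rad and value of joint hasp below 0.08 rad), for 0.2 s.
2. the knob has been turned past its click (value of joint turn_knob above 1.1 rad), for 0.2 s.
At the end, for the whole second after the job is handed in: Front lid shut (within 0.04 rad), hasp flat on it (within 0.08 rad), knob past its click and at rest in its second seat (over 1.1 rad), all let go; reel, tin and spool not moved more than 30 mm (all of step 1 and value of joint turn_knob above 1.1 rad and velocity of joint turn_knob between -0.05 and 0.05 rad/s); the robot touches nothing.
It fails at once if the red-spooled reel is pushed more than 30 mm (distance of red_reel from where it was at the start of the episode above 0.03 m).
It fails at once if the tin is pushed more than 30 mm (distance of red_tin from where it was at the start of the episode above 0.03 m).
It fails at once if the line spool is pushed more than 30 mm (distance of blue_spool from where it was at the start of the episode above 0.03 m).
It also fails if it takes over 48 s, if anything falls off the work surface, if the arm or the gripper's body presses on something with over 40 N, if the wrist force passes 120 N, or if a joint passes its speed limit or range.

## Working session

There is one attempt and no reset: what is moved stays moved. The work goes in short steps, Python scripts to look and compute and a tool call to move; the robot and the scene stay as the last step left them, time stands still between calls to the robot, and variables do not carry over. Pictures are saved under pics/ and viewed, at most 10 in all, crops included, and the job is handed in when it is done.

```bash
ls; mkdir -p pics; python3 - <<'E'
from plant import r
import cv2,numpy as np
np.set_printoptions(precision=3,suppress=True)
for n in("side","top"):
    cv2.imwrite(f"pics/{n}0.png",r.capture(n)[:,:,::-1]); p=r.camera_params(n); print(n,p)
print(r.sense())
E
```

```text
pics
plant.py
side {'fov_y': 53.70139971260387, 'cx': 316.2164020523249, 'cy': 203.31030828457858, 'T': array([[    0.943,    -0.233,     0.237,   210.   ],
       [   -0.332,    -0.656,     0.678, -1054.691],
       [   -0.003,    -0.718,    -0.696,   975.131],
       [    0.   ,     0.   ,     0.   ,     1.   ]])}
top {'fov_y': 43.88632559410298, 'cx': 324.1250740894883, 'cy': 198.35090003200258, 'T': array([[  -0.017,   -0.994,    0.105,  377.665],
       [  -1.   ,    0.016,   -0.007, -180.045],
       [   0.005,   -0.105,   -0.994, 1394.581],
       [   0.   ,    0.   ,    0.   ,    1.   ]])}
{'time_s': 0.1, 'joint_positions': array([ 57.652,  14.854,  88.004,  -0.003,  77.236, -11.62 ]), 'qd': array([-0.014, -0.157, -0.123, -0.079, -0.04 , -0.008]), 'tau': array([  0.003, -43.821, -28.465,   0.072,   0.036,  -0.   ]), 'eef_pos': array([194.391, 513.974, 217.919]), 'eef_rot': array([-179.908,   -0.016,  159.273]), 'contact_force': array([-0.59 , -0.189, -0.107]), 'wrist_torque': array([-0.021,  0.062,  0.002]), 'finger_force': 0.0, 'gripper_width': 92.84396953481901}
```

View pics/side0.png

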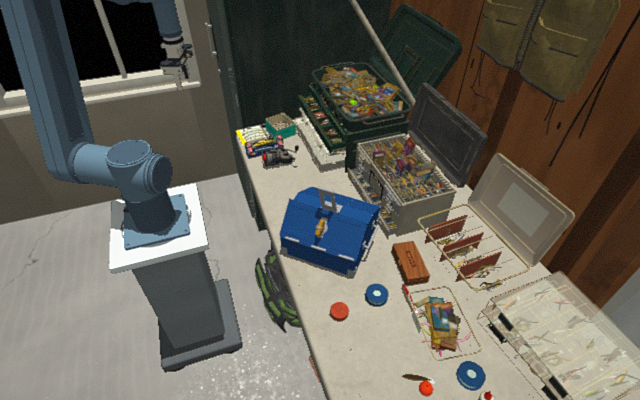

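View pics/top0.png

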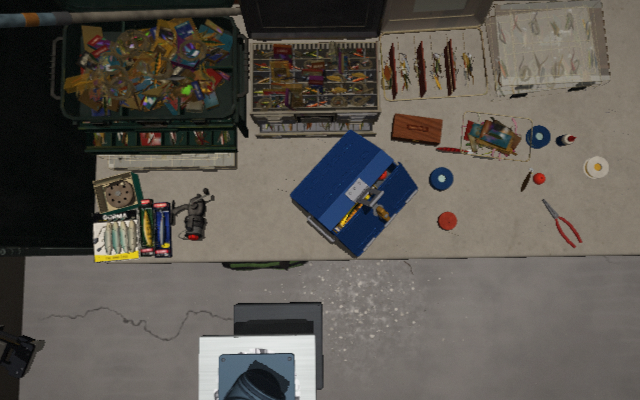

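The box is at about (355,195) in top and (330,230) in side, with the lid facing lower right. The reel is at (195,215), the tin at (447,220) and the spool at (441,178) in top. I'll zoom in next.

```bash
python3 - <<'E'
import cv2
a=cv2.imread("pics/top0.png")[125:265,280:425]; b=cv2.imread("pics/side0.png")[180:280,270:385]
cv2.imwrite("pics/topz.png",cv2.resize(a,(580,560),interpolation=cv2.INTER_CUBIC))
cv2.imwrite("pics/sidez.png",cv2.resize(b,(690,600),interpolation=cv2.INTER_CUBIC))
E
```

```text
(no output)
```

View pics/topz.png

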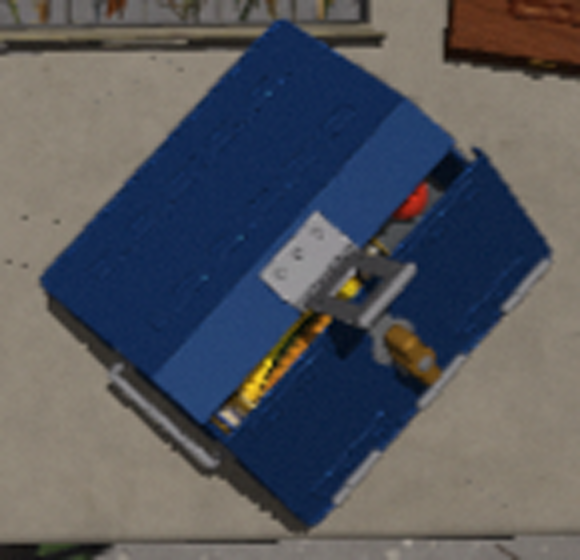

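View pics/sidez.png

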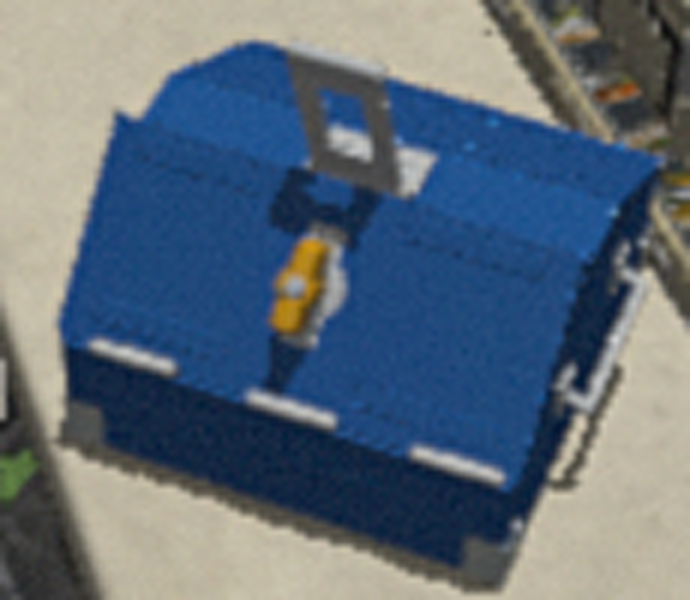

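Both views are clear. In topz (4x, offset 280,125) the rear eave corners are (283,20) and (43,285), and the ridge corners are (405,97), (158,375), (455,145) and (208,425). The lid eave corners are (550,260) and (312,527). The hasp lip runs (412,265)–(362,325). In sidez (6x, offset 270,180) the lid's top-left corner is (118,115) and the hasp lip is (290,50)–(385,72).

```bash
cat > h.py <<'E'
from plant import r
import numpy as np
from scipy.optimize import least_squares
from scipy.spatial.transform import Rotation as Ro
np.set_printoptions(precision=2,suppress=True)
def ray(n,u,v):
    p=r.camera_params(n);f=200/np.tan(np.radians(p["fov_y"]/2))
    d=p["T"][:3,:3]@np.array([(u-p["cx"])/f,(v-p["cy"])/f,1]);return p["T"][:3,3],d/np.linalg.norm(d)
def plane(n,u,v,z):
    o,d=ray(n,u,v);return o+d*(z-o[2])/d[2]
def proj(n,P):
    p=r.camera_params(n);f=200/np.tan(np.radians(p["fov_y"]/2))
    c=p["T"][:3,:3].T@(np.asarray(P)-p["T"][:3,3]);return np.array([f*c[0]/c[2]+p["cx"],f*c[1]/c[2]+p["cy"]])
def two(a,b):
    (o,d),(q,e)=ray("top",*a),ray("side",*b)
    s=np.linalg.lstsq(np.c_[d,-e],q-o,rcond=None)[0];A=o+d*s[0];B=q+e*s[1];return (A+B)/2,np.linalg.norm(A-B)
tz=lambda u,v:(280+(u+.5)/4-.5,125+(v+.5)/4-.5)
sz=lambda u,v:(270+(u+.5)/6-.5,180+(v+.5)/6-.5)
E
cat > fit.py <<'E'
from h import *
B=[(120,-120,85),(120,120,85),(18.5,-120,144),(18.5,120,144),(-18.5,-120,144),(-18.5,120,144),(-120,-122,85),(-120,122,85)]
U=[tz(*p) for p in[(283,20),(43,285),(405,97),(158,375),(455,145),(208,425),(550,260),(312,527)]]
W=np.array([plane("top",*u,b[2]) for u,b in zip(U,B)])[:,:2];b=np.array(B)[:,:2]
f=lambda x:(b@np.array([[np.cos(x[2]),np.sin(x[2])],[-np.sin(x[2]),np.cos(x[2])]])+x[:2]-W).ravel()
s=least_squares(f,[400,-250,.8]);print(s.x,np.degrees(s.x[2]),s.fun.reshape(-1,2))
c,sn=np.cos(s.x[2]),np.sin(s.x[2]);R=np.array([[c,-sn,0],[sn,c,0],[0,0,1]]);t=np.r_[s.x[:2],0]
inb=lambda P:R.T@(P-t)
# side checks, ridge & eave pts
for p,q in[((240,42),"?"),((65,340),"eave y+"),((520,490),"eave y-")]:
    print(q,inb(plane("side",*sz(*p),85)))
for a,b_ in[((412,265),(385,72)),((362,325),(290,50))]:
    P,e=two(tz(*a),sz(*b_));print("lip",inb(P),e)
# lid top corner: ray meets plane y_b=122
for q,y in[((118,115),122),((585,262),-122)]:
    o,d=ray("side",*sz(*q));o,d=inb(o),R.T@d;P=o+d*(y-o[1])/d[1];print("lidtop",P,np.arctan2(P[2]-85,P[0]+120)-np.pi/6,np.hypot(P[2]-85,P[0]+120))
for q,z in[(sz(295,287),0)]: print(q)
E
python3 fit.py
```

```text
[ 530.55 -269.83    0.82] 47.080317949028135 [[-0.53 -0.73]
 [ 0.54 -0.56]
 [-3.56 -1.79]
 [-3.7   0.65]
 [ 2.91  2.17]
 [ 3.11  4.5 ]
 [ 3.14 -3.92]
 [-1.92 -0.32]]
? [114.49 122.32  85.  ]
eave y+ [-123.1   110.91   85.  ]
eave y- [-121.4  -127.55   85.  ]
lip [-50.74 -25.05 253.55] 2.3990919634948384
lip [-52.41  20.59 252.13] 1.7958476449297396
lidtop [-33.2  122.   156.72] 0.16691573337156596 112.59853577810841
lidtop [ -23.55 -122.    142.79] 0.016181802771759513 112.43722571617742
(318.75, 227.41666666666666)
```

The box is at (530,-270), yaw 47°, with residuals up to about 5 mm. The hasp lip is 109 mm from its hinge, which fits its size, and the hasp sits at about 1.81 rad. I'll use a tool axis square to the lid throughout. For the lid push the tool's y runs up the slope, at y=+80, so the gripper body clears the hasp.

Units first: shifts go in shares of 100 cm and turns go in shares of 4 rad. So -160 mm is -0.16, -100 mm is -0.1.

```bash
cat > go.py <<'E'
# go.py mode up y out : slope-frame target (up lid from hinge, y, out from shut lid)
from h import *
import sys
BX,BY,YAW=[float(v) for v in open("pose.txt").read().split()]
m,up,y,out=sys.argv[1],*map(float,sys.argv[2:5])
RB=Ro.from_euler("z",YAW,degrees=True)
c,s=np.cos(np.pi/6),.5
P=RB.apply([-120+up*c-out*s,y,85+up*s+out*c])+[BX,BY,0]
z=np.array([s,0,-c]);Y=np.array([c,0,s]) if m=="lid" else np.array([0,-1,0])
R=RB*Ro.from_matrix(np.c_[np.cross(Y,z),Y,z])
if len(sys.argv)>5: R=R*Ro.from_euler("z",float(sys.argv[5]),degrees=True)
S=r.sense();C=Ro.from_euler("xyz",S["eef_rot"],degrees=True)
rv=(C.inv()*R).as_rotvec(degrees=True)
print("t",S["time_s"],"target",P,"shift",C.inv().apply(P-S["eef_pos"]),"rv",rv,np.linalg.norm(rv),"F",S["contact_force"],"q",S["joint_positions"])
E
echo 530.5 -269.8 47.1 > pose.txt
```

>>> drive_effector --deltas '[{"pos":[0,0,-0.05]},{"pos":[0,0,-0.1]},{"pos":[0,0,-0.16]},{"pos":[0,0,-0.16]}]' --jaw 0 --grip_force 20

```text
time_s: 0.5
eef_pos: [195.5, 515.8, 385.0]
eef_rot: [179.4, 0.1, 159.3]
contact_force: [0.1, -0.6, -0.3]
gripper_width: 65.4
finger_force: 0.0
```

```bash
python3 go.py lid 92 80 200
```

```text
t 0.5 target [ 376.37 -318.14  304.21] shift [-464.15 -716.76   74.61] rv [-29.04  -5.8   21.66] 36.68780399554789 F [ 0.14 -0.64 -0.27] q [ 57.66  11.51  69.59   0.    98.33 -11.62]
```

Scaled: -338 mm is -0.338, -316 mm is -0.316.

>>> drive_effector --deltas '[{"pos":[-0.338,-0.316,0]},{"pos":[-0.338,-0.316,0]},{"pos":[-0.338,-0.316,0]},{"pos":[-0.338,-0.316,0]},{"pos":[-0.338,-0.316,0]},{"pos":[-0.338,-0.316,0]},{"pos":[-0.338,-0.316,0]},{"pos":[-0.338,-0.316,0]}]'

```text
time_s: 1.3
eef_pos: [371.2, 153.6, 377.8]
eef_rot: [-180.0, -0.1, 159.3]
contact_force: [0.6, 0.3, -0.2]
gripper_width: 2.4
finger_force: 0.0
```

```bash
python3 go.py lid 92 80 200
```

```text
t 1.3 target [ 376.37 -318.14  304.21] shift [-171.74 -439.41   73.61] rv [-29.65  -5.85  21.66] 37.18065206889237 F [ 0.63  0.26 -0.23] q [  6.46  -4.67  87.91   0.01  96.82 -62.82]
```

Scaled: -439 mm is -0.439, -172 mm is -0.172, -30 degrees is -0.1309.

>>> drive_effector --deltas '[{"pos":[-0.172,-0.439,0.074],"r":[-0.1309,-0.0262,0.096]},{"pos":[-0.172,-0.439,0.074],"r":[-0.1309,-0.0262,0.096]},{"pos":[-0.172,-0.439,0.074],"r":[-0.1309,-0.0262,0.096]},{"pos":[-0.172,-0.439,0.074],"r":[-0.1309,-0.0262,0.096]},{"pos":[-0.172,-0.439,0.074],"r":[-0.1309,-0.0262,0.096]},{"pos":[-0.172,-0.439,0.074],"r":[-0.1309,-0.0262,0.096]},{"pos":[-0.172,-0.439,0.074],"r":[-0.1309,-0.0262,0.096]},{"pos":[-0.172,-0.439,0.074],"r":[-0.1309,-0.0262,0.096]}]'

```text
time_s: 2.1
eef_pos: [373.4, -149.2, 328.3]
eef_rot: [149.5, -0.0, 136.5]
contact_force: [1.0, 0.3, 0.5]
gripper_width: 0.4
finger_force: 0.0
```

```bash
python3 go.py lid 92 80 200
```

```text
t 2.1 target [ 376.37 -318.14  304.21] shift [-118.52 -115.94  -40.43] rv [ 0.51  0.28 -0.58] 0.8177526655812967 F [0.96 0.33 0.49] q [ -66.37   -6.16  102.74   28.02   95.6  -113.07]
```

Scaled: -119 mm is -0.119, -116 mm is -0.116.

>>> drive_effector --deltas '[{"pos":[-0.119,-0.116,-0.04]},{"pos":[-0.119,-0.116,-0.04]},{"pos":[-0.119,-0.116,-0.04]},{"pos":[-0.119,-0.116,-0.04]},{"pos":[-0.119,-0.116,-0.04]}]'

```text
time_s: 2.6
eef_pos: [378.6, -318.9, 303.0]
eef_rot: [149.5, -0.2, 136.6]
contact_force: [0.3, 0.9, 0.2]
gripper_width: 0.4
finger_force: 0.0
```

```bash
python3 go.py lid 92 80 100
```

```text
t 2.6 target [ 410.41 -281.51  217.6 ] shift [ 2.35 -1.04 98.51] rv [ 0.48  0.11 -0.56] 0.7441873552328825 F [0.28 0.88 0.2 ] q [ -73.38   10.46   88.81   26.17   96.51 -120.54]
```

Scaled: 190 mm is 0.19, 100 mm is 0.1.

>>> drive_effector --deltas '[{"pos":[0.002,-0.001,0.05]},{"pos":[0.002,-0.001,0.1]},{"pos":[0.002,-0.001,0.12]},{"pos":[0.002,-0.001,0.14]},{"pos":[0.002,-0.001,0.16]},{"pos":[0.002,-0.001,0.175]},{"pos":[0.002,-0.001,0.185]},{"pos":[0.002,-0.001,0.19]}]'

```text
time_s: 3.4
eef_pos: [442.9, -244.1, 140.7]
eef_rot: [149.6, -0.1, 136.8]
contact_force: [-1.2, 0.5, 1.0]
gripper_width: 0.3
finger_force: 0.6
```

```bash
python3 go.py lid 92 80 0
```

```text
t 3.4 target [ 444.45 -244.88  131.  ] shift [-1.69 -4.51  8.59] rv [ 0.43  0.11 -0.29] 0.5296173965289739 F [-1.2   0.49  1.05] q [ -63.2    16.55  105.48   30.02   71.95 -123.04]
```

Scaled: 9 mm is 0.009, 7 mm is 0.007.

>>> drive_effector --deltas '[{"pos":[0,-0.002,0.003]},{"pos":[0,-0.002,0.005]},{"pos":[0,-0.002,0.007]},{"pos":[0,-0.002,0.009]},{"pos":[0,-0.002,0.009]}]'

```text
time_s: 3.9
eef_pos: [445.0, -244.0, 132.2]
eef_rot: [149.6, 0.0, 136.7]
contact_force: [-0.0, 0.6, -0.2]
gripper_width: 0.6
finger_force: 0.0
```

```bash
python3 go.py lid 92 80 0
```

```text
t 3.9 target [ 444.45 -244.88  131.  ] shift [-0.22 -1.54  0.51] rv [ 0.39  0.23 -0.32] 0.5538422300111496 F [-0.04  0.65 -0.22] q [ -62.98   17.23  105.94   30.32   70.75 -123.45]
```

Scaled: 4 mm is 0.004, 3 mm is 0.003.

>>> drive_effector --deltas '[{"pos":[0,0,0.002]},{"pos":[0,0,0.003]},{"pos":[0,0,0.004]},{"pos":[0,0,0.004]}]'

```text
time_s: 4.3
eef_pos: [445.5, -243.8, 131.3]
eef_rot: [149.7, 0.2, 136.8]
contact_force: [-15.8, -2.7, 24.6]
gripper_width: 0.8
finger_force: 13.9
```

```bash
python3 go.py lid 92 80 0; python3 - <<'E'
from plant import r;import cv2
a=r.capture("side")[150:290,250:425,::-1];cv2.imwrite("pics/s1.png",cv2.resize(a,(700,560),interpolation=cv2.INTER_CUBIC))
E
```

```text
t 4.3 target [ 444.45 -244.88  131.  ] shift [ 0.04 -1.51 -0.49] rv [ 0.3   0.28 -0.18] 0.444307972447251 F [-15.79  -2.67  24.57] q [ -62.87   17.26  106.01   30.31   70.53 -123.54]
```

View pics/s1.png

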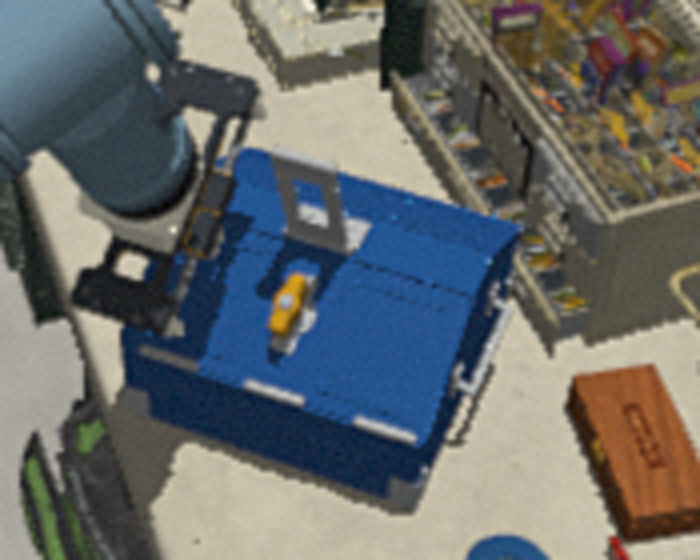

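The lid is down flush: (430,280) is flat with the ridge, with firm contact at the expected depth. The hasp lip is unmoved at (305,160). Retracting to go behind the hasp.

Scaled: -200 mm is -0.2, -100 mm is -0.1, 40 degrees is 0.1745.

>>> drive_effector --deltas '[{"pos":[0,0,-0.05]},{"pos":[0,0,-0.1]},{"pos":[0,0,-0.15]},{"pos":[0,0,-0.2],"r":[0,0,0.0349]},{"pos":[0,0,-0.2],"r":[0,0,0.0698]},{"pos":[0,0,-0.2],"r":[0,0,0.1047]},{"pos":[0,0,-0.2],"r":[0,0,0.1396]},{"pos":[0,0,-0.2],"r":[0,0,0.1745]}]'

```text
time_s: 5.15
eef_pos: [376.8, -316.2, 301.4]
eef_rot: [155.9, -19.1, 100.5]
contact_force: [0.1, -0.3, -0.8]
gripper_width: 0.3
finger_force: 0.0
```

```bash
python3 go.py hasp 172 0 200
```

```text
t 5.15 target [ 482.14 -321.84  344.21] shift [ -9.39 113.4   -2.45] rv [ 0.39 -0.26 49.35] 49.351079822495414 F [ 0.12 -0.31 -0.84] q [-73.47  10.06  89.49  26.11  96.14 -80.66]
```

Scaled: 113 mm is 0.113, 100 mm is 0.1, 49 degrees is 0.2138.

>>> drive_effector --deltas '[{"r":[0,0,0.0349]},{"pos":[-0.009,0.05,-0.002],"r":[0,0,0.0698]},{"pos":[-0.009,0.1,-0.002],"r":[0,0,0.1047]},{"pos":[-0.009,0.113,-0.002],"r":[0,0,0.1396]},{"pos":[-0.009,0.113,-0.002],"r":[0,0,0.1745]},{"pos":[-0.009,0.113,-0.002],"r":[0,0,0.2138]},{"pos":[-0.009,0.113,-0.002],"r":[0,0,0.2138]},{"pos":[-0.009,0.113,-0.002],"r":[0,0,0.2138]}]'

```text
time_s: 5.95
eef_pos: [481.8, -320.5, 343.8]
eef_rot: [179.3, -30.4, 48.1]
contact_force: [-0.2, -0.4, 0.6]
gripper_width: 0.5
finger_force: 0.0
```

```bash
python3 go.py hasp 172 0 97
```

```text
t 5.95 target [ 517.2  -284.12  255.  ] shift [ -1.21   0.8  102.24] rv [ 0.2  -0.4   0.89] 0.994458544319837 F [-0.16 -0.4   0.58] q [-63.18  15.55  76.63  28.72  98.01 -19.62]
```

Scaled: 102 mm is 0.102, 50 mm is 0.05, 1 degrees is 0.0044.

>>> drive_effector --deltas '[{"pos":[-0.001,0.001,0.05],"r":[0,0,0.0044]},{"pos":[-0.001,0.001,0.102],"r":[0,0,0.0044]},{"pos":[-0.001,0.001,0.102],"r":[0,0,0.0044]}]'

```text
time_s: 6.25
eef_pos: [516.2, -279.8, 250.2]
eef_rot: [-179.4, -30.5, 46.7]
contact_force: [-0.3, 0.2, 0.8]
gripper_width: 0.6
finger_force: 0.0
```

```bash
python3 go.py hasp 172 0 97;  python3 - <<'E'
from plant import r;import cv2
a=r.capture("side")[150:290,250:425,::-1];cv2.imwrite("pics/s2.png",cv2.resize(a,(700,560),interpolation=cv2.INTER_CUBIC))
E
```

```text
t 6.25 target [ 517.2  -284.12  255.  ] shift [ 0.36  3.58 -5.44] rv [-0.38 -0.53 -0.34] 0.7393744525217961 F [-0.34  0.16  0.8 ] q [-58.06  17.88  86.51  29.35  85.47 -19.88]
```

View pics/s2.png

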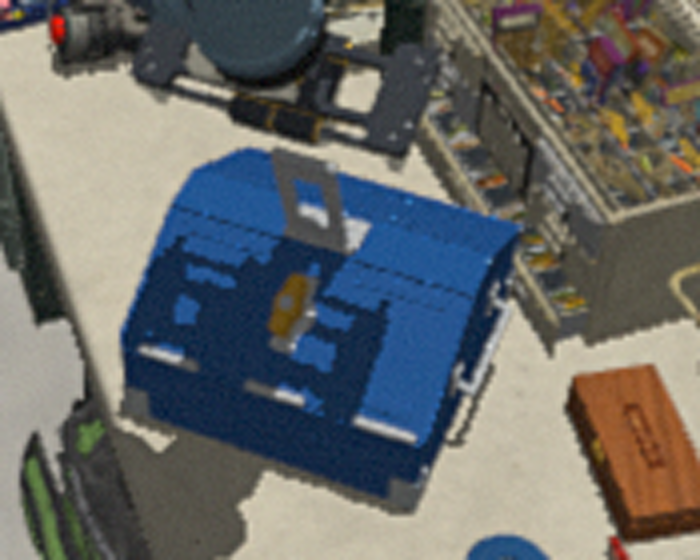

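```bash
python3 - <<'E'
from h import *
for P in[(516.2,-279.8,250.2)]: print(proj("side",P),(proj("side",P)-[250,150])*4)
RB=Ro.from_euler("z",47.1,degrees=True)
for th in(1.7,1.81,1.95):
    up,out=117.2-117*np.cos(th),5+117*np.sin(th)
    P=RB.apply([-120+up*.866-out*.5,0,85+up*.5+out*.866])+[530.5,-269.8,0];print(th,(proj("side",P)-[250,150])*4)
E
```

```text
[328.17 182.31] [312.67 129.26]
1.7 [290.39 168.05]
1.81 [297.39 152.28]
1.95 [306.47 134.1 ]
```

>>> drive_effector --deltas '[{},{}]' --lines "1,1"

```text
time_s: 6.5
```

```bash
python3 go.py hasp 172 0 97
```

```text
t 6.5 target [ 517.2  -284.12  255.  ] shift [-0.5  -1.74  2.77] rv [ 0.43 -0.35 -0.18] 0.5840036176443614 F [-0.06 -0.    0.22] q [-58.3   17.59  85.76  29.37  85.66 -19.73]
```

Scaled: -111 mm is -0.111, -97 mm is -0.097.

>>> drive_effector --deltas '[{"pos":[-0.023,-0.002,0.001]},{"pos":[-0.038,-0.002,-0.003]},{"pos":[-0.053,-0.002,-0.005]},{"pos":[-0.068,-0.002,-0.004]},{"pos":[-0.083,-0.002,-0.001]},{"pos":[-0.097,-0.002,0.005]},{"pos":[-0.111,-0.002,0.012]},{"pos":[-0.111,-0.002,0.012]}]'

```text
time_s: 7.3
eef_pos: [453.3, -348.1, 186.4]
eef_rot: [-179.8, -30.5, 46.5]
contact_force: [-0.5, -0.6, -0.2]
gripper_width: 0.4
finger_force: 0.0
```

```bash
python3 go.py hasp 61.8 0 87.4
```

```text
t 7.3 target [ 455.5  -350.51  191.59] shift [ 2.44  3.28 -4.59] rv [ 0.04 -0.45 -0.48] 0.6637666434020616 F [-0.52 -0.57 -0.16] q [-66.94  22.03  89.83  27.85  82.54 -30.78]
```

Scaled: 70 mm is 0.07, 60 mm is 0.06.

>>> drive_effector --deltas '[{"pos":[-0.012,0,0.011]},{"pos":[-0.022,0,0.022]},{"pos":[-0.031,0,0.035]},{"pos":[-0.037,0,0.049]},{"pos":[-0.041,0,0.06]},{"pos":[-0.042,0,0.07]},{"pos":[-0.042,0,0.07]},{"pos":[-0.042,0,0.07]}]'

```text
time_s: 8.1
eef_pos: [454.2, -348.6, 107.3]
eef_rot: [180.0, -30.4, 46.8]
contact_force: [0.1, -0.6, 0.4]
gripper_width: 0.5
finger_force: 0.0
```

```bash
python3 go.py hasp 18.2 0 7;  python3 - <<'E'
from plant import r;import cv2
a=r.capture("side")[150:290,250:425,::-1];cv2.imwrite("pics/s3.png",cv2.resize(a,(700,560),interpolation=cv2.INTER_CUBIC))
E
```

```text
t 8.1 target [ 457.16 -348.72  100.16] shift [-1.9   2.22  7.16] rv [ 0.19 -0.39 -0.29] 0.5216894271893713 F [ 0.07 -0.58  0.38] q [-66.89  26.93  94.66  28.87  73.78 -35.67]
```

View pics/s3.png

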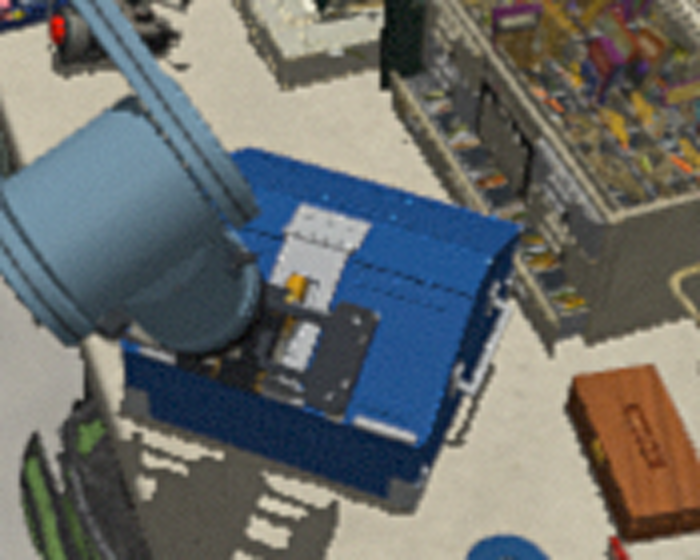

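The hasp has come over the knob, with the brass wing at (297,290) showing through it, and is nearly flat. Next I press it the rest of the way.

Scaled: 10 mm is 0.01, 8 mm is 0.008.

>>> drive_effector --deltas '[{"pos":[-0.001,0.001,0.003]},{"pos":[-0.001,0.001,0.006]},{"pos":[-0.001,0.001,0.008]},{"pos":[-0.001,0.001,0.01]},{"pos":[-0.001,0.001,0.01]}]'

```text
time_s: 8.65
eef_pos: [457.3, -347.3, 99.9]
eef_rot: [179.9, -30.3, 46.8]
contact_force: [-6.8, -1.2, 12.3]
gripper_width: 0.7
finger_force: 7.2
```

```bash
python3 go.py hasp 18.2 0 7
```

```text
t 8.65 target [ 457.16 -348.72  100.16] shift [-0.86  0.83 -0.76] rv [ 0.28 -0.35 -0.23] 0.5005767802251359 F [-6.83 -1.23 12.27] q [-66.55  27.45  95.02  29.11  72.78 -35.9 ]
```

>>> drive_effector --deltas '[{"pos":[0,0,0.001]},{"pos":[0,0,0.001]},{"pos":[0,0,-0.04]},{"pos":[0,0,-0.08]},{"pos":[0,0,-0.11]},{"pos":[0,0,-0.11]},{"pos":[0,0,-0.11]}]' --jaw 45

```text
time_s: 9.35
eef_pos: [419.3, -387.1, 193.0]
eef_rot: [179.9, -30.4, 46.7]
contact_force: [-1.4, -0.1, -0.4]
gripper_width: 44.8
finger_force: 0.0
```

```bash
python3 go.py hasp 61 0 100; python3 - <<'E'
from h import *
import cv2
a=cv2.imread("pics/s1.png");h=cv2.cvtColor(a,cv2.COLOR_BGR2HSV);m=cv2.inRange(h,(12,120,90),(32,255,255));m[:, :230]=0;m[:,340:]=0;m[:250]=0;m[360:]=0
y,x=np.nonzero(m);print(len(x),x.mean(),y.mean(),x.min(),x.max(),y.min(),y.max())
RB=Ro.from_euler("z",47.1,degrees=True)
w=lambda up,y,out:(proj("side",RB.apply([-120+up*.866-out*.5,y,85+up*.5+out*.866])+[530.5,-269.8,0])-[250,150])*4
print(w(61,0,21),w(61,0,33),w(38,0,33),w(84,0,33),w(61,10,33))
t=r.capture("side")[150:290,250:425,::-1];cv2.imwrite("pics/s4.png",cv2.resize(t,(700,560),interpolation=cv2.INTER_CUBIC))
E
```

```text
t 9.35 target [ 450.74 -355.63  202.1 ] shift [42.93  1.26 14.67] rv [ 0.26 -0.37 -0.32] 0.5566116132167133 F [-1.41 -0.08 -0.41] q [-71.46  23.01  87.26  26.59  85.65 -33.99]
1102 287.7940108892922 304.1143375680581 270 306 275 333
[282.68 302.93] [279.47 298.74] [268.44 328.58] [290.4  269.18] [266.66 294.69]
```

View pics/s4.png

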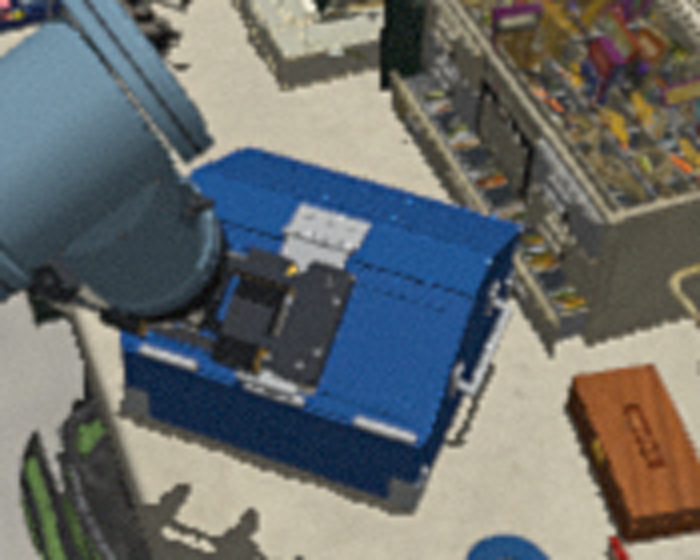

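The hasp stays flat with the gripper withdrawn, and the knob lies about 3 mm toward -y of the model. Moving over the knob.

Scaled: 43 mm is 0.043, 22 mm is 0.022.

>>> drive_effector --deltas '[{"pos":[0.022,0.002,0]},{"pos":[0.043,0.004,0]},{"pos":[0.043,0.004,0]},{"pos":[0.043,0.004,0]}]'

```text
time_s: 9.8
eef_pos: [447.7, -361.5, 213.5]
eef_rot: [-179.9, -30.4, 46.8]
contact_force: [-0.5, 0.1, 0.2]
gripper_width: 45.3
finger_force: 0.0
```

```bash
python3 go.py hasp 61 -2.5 12
```

```text
t 9.8 target [ 482.52 -325.1   125.89] shift [ -0.92   0.58 101.07] rv [ 0.06 -0.42 -0.28] 0.5040835724377052 F [-0.5   0.11  0.22] q [-67.95  21.43  86.64  27.39  86.3  -30.06]
```

Scaled: 100 mm is 0.1, 90 mm is 0.09.

>>> drive_effector --deltas '[{"pos":[-0.001,0,0.04]},{"pos":[-0.001,0,0.07]},{"pos":[-0.001,0,0.09]},{"pos":[-0.001,0,0.1]},{"pos":[-0.001,0,0.1]},{"pos":[-0.001,0,0.1]}]'

```text
time_s: 10.4
eef_pos: [481.7, -327.1, 128.2]
eef_rot: [180.0, -30.4, 46.7]
contact_force: [-0.5, -0.5, -0.4]
gripper_width: 44.8
finger_force: 0.0
```

```bash
python3 go.py hasp 61 -2.5 12
```

```text
t 10.4 target [ 482.52 -325.1   125.89] shift [ 0.53 -0.8   3.04] rv [ 0.23 -0.39 -0.32] 0.5502748342184997 F [-0.49 -0.54 -0.38] q [-63.49  25.36  93.76  29.53  74.47 -31.73]
```

Slightly deeper, then close gently.

Scaled: 2 mm is 0.002.

>>> drive_effector --deltas '[{"pos":[0,0,0.002]},{"pos":[0,0,0.002]},{"pos":[0,0,0.002]},{"pos":[0,0,0.002]},{"pos":[0,0,0.002]},{"pos":[0,0,0.002]}]' --jaw 0 --grip_force 8

```text
time_s: 11.0
eef_pos: [481.5, -325.2, 126.5]
eef_rot: [-179.9, -30.4, 46.8]
contact_force: [-6.0, 1.2, 3.2]
gripper_width: 14.0
finger_force: 8.0
```

```bash
python3 go.py hasp 61 -2.5 12
```

```text
t 11.0 target [ 482.52 -325.1   125.89] shift [0.31 0.66 0.92] rv [ 0.08 -0.37 -0.3 ] 0.4841689704618881 F [-6.04  1.18  3.19] q [-63.37  25.41  93.97  29.5   74.32 -31.75]
```

Gripped: 14.0 mm is the wing's thickness. I'll take out the small side load, grip hard and turn.

Scaled: -1 mm is -0.001, 40 degrees is 0.1745.

>>> drive_effector --deltas '[{"pos":[0,-0.001,0]},{"pos":[0,-0.001,0]},{"pos":[0,-0.001,0],"r":[0,0,0.0349]},{"pos":[0,-0.001,0],"r":[0,0,0.0698]},{"pos":[0,-0.001,0],"r":[0,0,0.1047]},{"pos":[0,-0.001,0],"r":[0,0,0.1396]},{"pos":[0,-0.001,0],"r":[0,0,0.1745]},{"pos":[0,-0.001,0],"r":[0,0,0.1745]}]' --grip_force 60

```text
time_s: 11.8
eef_pos: [481.1, -324.5, 126.7]
eef_rot: [-159.2, -22.7, 2.3]
contact_force: [-6.1, 1.4, 6.4]
gripper_width: 13.4
finger_force: 60.0
```

```bash
python3 go.py hasp 61 -2.5 12
```

```text
t 11.8 target [ 482.52 -325.1   125.89] shift [0.99 1.06 0.93] rv [ -0.03  -0.42 -40.53] 40.53283030414794 F [-6.11  1.42  6.37] q [-63.4   25.32  94.11  29.54  74.28   8.42]
```

Scaled: 38 degrees is 0.1658.

>>> drive_effector --deltas '[{"r":[0,0,0.0349]},{"r":[0,0,0.0698]},{"r":[0,0,0.1047]},{"r":[0,0,0.1396]},{"r":[0,0,0.1658]},{"r":[0,0,0.1658]},{"r":[0,0,0.1658]}]'

```text
time_s: 12.5
eef_pos: [481.2, -323.7, 127.0]
eef_rot: [-150.1, -5.9, -32.8]
contact_force: [-8.4, 2.6, 7.1]
gripper_width: 13.8
finger_force: 60.0
```

```bash
python3 go.py hasp 61 -2.5 12;python3 - <<'E'
from plant import r
print(r.sense()["wrist_torque"])
E
```

```text
t 12.5 target [ 482.52 -325.1   125.89] shift [1.78 1.03 0.9 ] rv [ -0.27  -0.42 -78.29] 78.2965927671148 F [-8.43  2.64  7.07] q [-63.38  25.29  94.13  29.57  74.35  46.19]
[0.64258855 0.98934244 0.52860475]
```

Scaled: -160 mm is -0.16, -110 mm is -0.11.

>>> drive_effector --deltas '[{},{},{},{},{"pos":[0,0,-0.02]},{"pos":[0,0,-0.06]},{"pos":[0,0,-0.11]},{"pos":[0,0,-0.16]}]' --jaw 40

```text
time_s: 13.3
eef_pos: [425.8, -383.9, 265.5]
eef_rot: [-150.1, -6.0, -32.9]
contact_force: [0.1, 0.1, 0.8]
gripper_width: 40.3
finger_force: 0.0
```

>>> drive_effector --deltas '[{"pos":[0,0,-0.05]},{"pos":[0,0,-0.08]},{"pos":[0,0,-0.08]},{"pos":[0,0,-0.08]}]'

```text
time_s: 13.7
eef_pos: [398.5, -413.7, 333.1]
eef_rot: [-150.2, -6.1, -32.9]
contact_force: [-0.9, 0.1, -0.8]
gripper_width: 39.6
finger_force: 0.0
```

```bash
python3 - <<'E'
from plant import r;import cv2
a=r.capture("side")[150:290,250:425,::-1];b=r.capture("top")[125:265,280:425,::-1]
cv2.imwrite("pics/s5.png",cv2.hconcat([cv2.resize(a,(440,400),interpolation=cv2.INTER_CUBIC),cv2.resize(b,(360,400),interpolation=cv2.INTER_CUBIC)]))
E
```

```text
(no output)
```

View pics/s5.png

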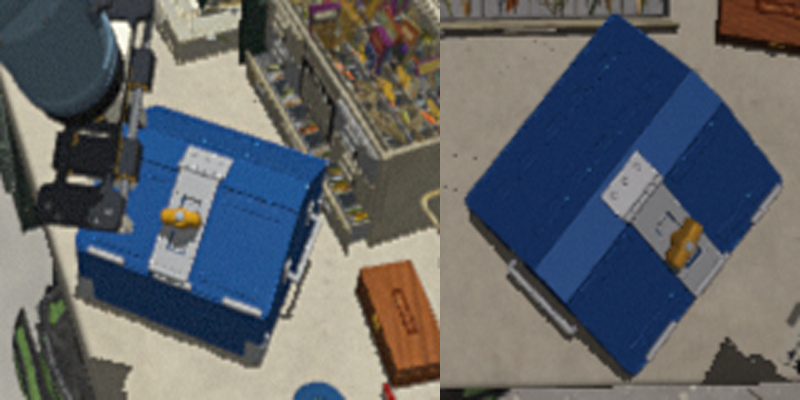

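The picture shows the lid shut and the hasp flat. The wing lies crosswise over it, at (680,245) in the top half and (180,217) in the side half, and the gripper is clear.

```bash
python3 -c "
from plant import r
print(r.close_job())"
```

```text
the job is handed in; nothing more can be done
None
```

The box is locked and handed in at about 14 s: lid shut, hasp flat, and knob turned past its click to about 1.37 rad at release; the last pictures show it crosswise with the gripper clear. The arm touched only the box, but I did not re-measure the reel, tin and spool afterwards, and the hand-in returned no verdict.

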